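# Cork a spice jar in the stall's stopper press

## Robot

A 6-joint arm with a two-finger parallel gripper is mounted at the origin on the work surface. World frame = base frame: x ahead of the robot, y to its left, z up, the work surface at z = 0. Lengths are in mm, angles in degrees, forces in N, time in s.
With the tool pointing down it reaches from about 275 to 725 mm from the base axis. Payload 5.6 kg.
Tool frame: the origin (TCP) lies on the centre line of the jaws, within the pads' length; the fingertips stand 14 mm ahead of it and the grasp point (between the pads) lies 5 mm behind it; z points along the fingers, x is the direction in which the jaws open and shut, and the axes are right-handed (so a half turn about z gives the same grasp; the last joint's range is limited). The gripper opens to 85 mm and grips with 20 to 120 N. Pads are 22 mm wide; open, the fingers measure 114 mm over their backs; the gripper's body (76 mm by 85 mm) begins 54 mm behind the grasp point. The pads swing forward as they close: fully open they stand 13 mm farther back than shut.
Start: joints at [-52.792, 14.616, 6.199, 0, -81.583, -16.306], TCP at [196.238, -513.793, 223.783] pointing down, gripper open.
Joint ranges: [-168.99, 168.99], [-69.2, 112.95], [-62.41, 85.93], [-164.36, 98.24], [-168.68, -3.75], [-174.98, 174.98]. Speed limits (degrees/s): [147.25, 147.25, 180, 180, 180, 180].

## Interface

Orientations are given as [roll, pitch, yaw] about the fixed x, y, z axes, in that order (R = Rz(yaw) Ry(pitch) Rx(roll)).
In Python, from station import bot gives the robot as it stands. Calls block until the motion is done:
- bot.move_to(position, orientation): joint-space move of the TCP to a pose.
- bot.movel(position, attitude=None, v=150, f_stop=None): straight line of the TCP; attitude=None keeps the orientation; v is the mean speed in mm/s. With f_stop (N) it stops when the force on the tool has changed by that much, and returns True; else False.
- bot.move_j(angles): joint-space move.
- bot.gripper_to(opening, strength=None): finger opening in mm; strength is the grip in N (None keeps the last); returns when the fingers have stopped.
- bot.sleep(seconds).
- bot.ik(position, orientation): joint angles nearest the present ones, or None.
- bot.get_image(name): name is "side" or "top" or "wrist"; returns (picture, depth): 420x560x3 uint8, blue, green, red; 420x560 float32, mm along the optical axis (not along the pixel's ray), 0 where there is no reading.
- bot.camera_params(name): a dict with "fx", "fy", "cx", "cy" (pixels), "view" (4x4, takes a point from world to camera coordinates). Camera axes: x right, y up, looking along -z (the intrinsics and any distortion apply to the point x, -y, -z); pixel columns grow to the right and rows downward; lengths in mm; the calibration is good to about 2 mm. The wrist camera is an equidistant fisheye: a pixel r from the principal point sees the ray r / f radians off the axis. A picture is of the moment at which its call begins: read the wrist's pose just before it. camera_params takes no time and is no camera call; for the wrist camera it gives the pose at the moment of the call.
A pose or a line that the arm cannot do raises bot.MotionError and nothing moves.
- bot.close_job(): hands the job in, once; it reports no verdict.
Readings, each from a call of its own:
- bot.get_time_s(): time.
- bot.get_joint_pos(): joint angles.
- bot.get_qd(): joint speeds.
- bot.get_effort(): joint torques, N m.
- bot.get_position(): TCP position.
- bot.get_eef_rot(): TCP orientation.
- bot.get_contact_force(): force on the tool from outside, world axes, zero at the start.
- bot.get_torque(): the same for the moment, N m.
- bot.get_grip_width(): finger opening in mm.
Only numpy, scipy, OpenCV 4.12 (cv2) and the standard library are available. Lean on these libraries where they do the work, as an engineer would, in place of code of your own. Each camera call takes 0.05 s, during which the arm holds its last target. There are 200 camera calls.

## Task

Cork the yellow-banded spice jar in the green stopper press: stand it in the orange carrier, slide the carrier fully home under the plunger, then press the red knob down until it bottoms on the brass stop, hold it firmly against the stop with some 12 to 15 N for a second, and let it come all the way back up. The stop is hard, so feel for it and never bear down harder than that; drive the cork only with the press, leave the jar in the home carrier and leave everything else on the counter where it is.

Things in the scene. Friction and masses are not known exactly. Their poses are not given: they have to be found in the camera images.
- press: Bench stopper press, fixed: dark steel base plate 235 x 110 x 10, green column and green head (head underside 122, top 150 above the table; its front edge is 22 in front of the plunger axis, column 50 to 90 behind it). Origin on the table right under the vertical plunger axis; its -x axis points to the front (open, loading) end, +x to the column. Steel rails 22 high run along the base 39 to 47 either side of the centre line.
- carrier (a joint): Orange carrier of the press, slides along the press's +x; 0 m = fully out in front (cup 85 mm in front of the plunger axis), 0.085 m = fully home against a hard end stop, cup under the plunger. It starts 0 to 15 mm in. About 1.5 N of friction, stays where it is left.
- carrier_cup (a point): Centre of the floor of the carrier's open square cup, 17 mm above the table; the cup is 56 x 56 inside, walls 5 thick, rising 17 above this floor; sides parallel to the press's axes.
- carrier_post (a point): Middle of the top edge of the front (-x side) face of the black upright push tab of the carrier; tab 10 thick, 40 wide, its top 60 mm above the table, its bottom 12; this face is 80 in front of the cup centre.
- plunger_top (a point): Centre of the flat top of the red knob of the plunger: 44 diameter, 24 tall, 209 mm above the table when up. Below the head the plunger ends in a black pad, 32 diameter, its face 97 below the knob top (112 above the table when up, 5 above an undriven cork).
- plunger (a joint): Downward travel of the sprung plunger; 0 m = up, grows as pressed, springs back by itself. It takes about 2 N at first and 5 N when down; driving the cork takes some 3 to 4 N more. A hard stop, the brass nut round the rod on top of the head, catches the knob's underside somewhere between 10 and 22 mm: the nut is set differently each time and is not measured, so the stop must be felt.
- jar: Clear glass jar with a yellow band, 50 diameter, 70 tall, about 0.2 kg, standing free on the counter; origin at the centre of its underside, z up its axis. The cork is in its mouth.
- cork (a joint): How far the cork has been driven into the jar; 0 m = 20 mm proud of the rim, 0.018 at most. Starts at 0 to 2 mm. It moves only under some 3 N or more and stays. A full stroke of the press leaves it driven 5 to 17 mm, by the setting of the stop.
- cork_top (a point): Centre of the flat top of the cork (36 diameter), on the jar's axis, 90 mm above the jar's underside when the cork joint reads 0.
- lidded_jar: Glass jar with a red lid, 52 diameter, 85 tall, a bystander; origin at the centre of its underside.
- dark_bottle: Brown bottle with a blue cap, 48 diameter, 100 tall, a bystander; origin at the centre of its underside.
- tin: Green can, 66 diameter, 75 tall, a bystander.
- carton: Red carton 50 x 80 x 110 tall, a bystander.
- scoop: Spoon lying on the counter, a bystander.
- dish: Small blue bowl, 90 diameter, 35 tall, a bystander.
Things that resemble listed ones, but are neither listed nor needed, are in the scene too. What is shaped like the jar but pink or purple is not meant.

How it is judged (in metres and radians):
On the way, in this order (a step that is already met when the one before it is completed fails the run):
1. the jar stands released in the carrier's cup, the cork not yet driven (horizontal distance between jar and carrier_cup below 0.007 m and z of jar in the frame of carrier_cup below 0.004 m and angle between jar's own z axis and vertical below 0.09 rad and value of joint cork below 0.004 m and value of joint carrier below 0.06 m and contact force between the fingers and jar below 0.2 N), for 0.2 s.
2. the carrier is fully home with the jar in it, the cork not yet driven (horizontal distance between jar and carrier_cup below 0.007 m and z of jar in the frame of carrier_cup below 0.004 m and angle between jar's own z axis and vertical below 0.09 rad and value of joint carrier above 0.082 m and value of joint cork below 0.004 m), for 0.2 s.
3. the plunger is held down on its stop with at least 3 N on the stop for 0.5 s (horizontal distance between jar and carrier_cup below 0.007 m and z of jar in the frame of carrier_cup below 0.004 m and angle between jar's own z axis and vertical below 0.09 rad and value of joint carrier above 0.082 m and contact force between plunger and stop_nut above 3 N and contact force between the fingers and plunger above 2 N), for 0.5 s.
At the end, for the whole second after the job is handed in: The jar stands upright (within 5 degrees) on the floor of the carrier's cup (within 7 mm of its centre), the carrier home (over 82 mm), the cork driven at least 4 mm, the plunger back up (within 2 mm), all at rest and untouched (horizontal distance between jar and carrier_cup below 0.007 m and z of jar in the frame of carrier_cup below 0.004 m and angle between jar's own z axis and vertical below 0.09 rad and value of joint carrier above 0.082 m and value of joint plunger below 0.002 m and value of joint cork above 0.004 m and linear speed of jar below 0.01 m/s).
It fails at once if the knob is pressed with more than 22 N (contact force between any of the fingers, the arm and plunger above 22 N).
It fails at once if the cork is driven by the robot instead of the press (contact force between any of the fingers, the arm and cork above 3 N).
It fails at once if the jar is tipped over (angle between jar's own z axis and vertical above 0.5 rad).
It fails at once if a bystander is shifted by more than 25 mm (distance of any of lidded_jar, dark_bottle, tin, carton, scoop, dish from where it was at the start of the episode above 0.025 m).
It also fails if it takes over 72 s, if anything falls off the work surface, if the arm or the gripper's body presses on something with over 40 N, if the wrist force passes 120 N, or if a joint passes its speed limit or range.

## Working session

There is one attempt and no reset: what is moved stays moved. The work goes in short steps, each a Python script; the robot and the scene stay as the last script left them, time stands still between calls to the robot, and variables do not carry over. Pictures are saved under pics/ and viewed, about 8 in all and at most 12, crops included, and the job is handed in when it is done.

```bash
mkdir -p pics; ls; python3 - <<'E'
from station import bot
import cv2,numpy as np
for n in("top","side"):
    im,d=bot.get_image(n); cv2.imwrite(f"pics/{n}0.png",im); np.save(f"{n}0.npy",d)
    print(n,bot.camera_params(n))
print(bot.get_time_s(),bot.get_eef_rot())
E
```

```text
pics
top {'fx': 402.27523666781525, 'fy': 402.27523666781525, 'cx': 274.6000127423936, 'cy': 212.11902952014637, 'view': array([[ 1.00368656e-02, -9.99592959e-01, -2.67053925e-02,
        -2.49138434e+01],
       [ 9.97934814e-01,  8.31855388e-03,  6.36938655e-02,
        -5.20171914e+02],
       [-6.34457892e-02, -2.72895277e-02,  9.97612106e-01,
        -1.10656690e+03],
       [ 0.00000000e+00,  0.00000000e+00,  0.00000000e+00,
         1.00000000e+00]])}
side {'fx': 499.4538855238935, 'fy': 499.4538855238935, 'cx': 278.8333614522843, 'cy': 208.58632324261407, 'view': array([[-8.54447439e-01, -5.19535799e-01, -1.45823694e-03,
         4.03262364e+02],
       [ 2.82234097e-01, -4.66525308e-01,  8.38270870e-01,
        -3.02200477e+02],
       [-4.36192031e-01,  7.15846835e-01,  5.45252071e-01,
        -1.29047298e+03],
       [ 0.00000000e+00,  0.00000000e+00,  0.00000000e+00,
         1.00000000e+00]])}
0.1 [-1.79997353e+02 -9.80568159e-02  1.10900033e+02]
```

View pics/top0.png

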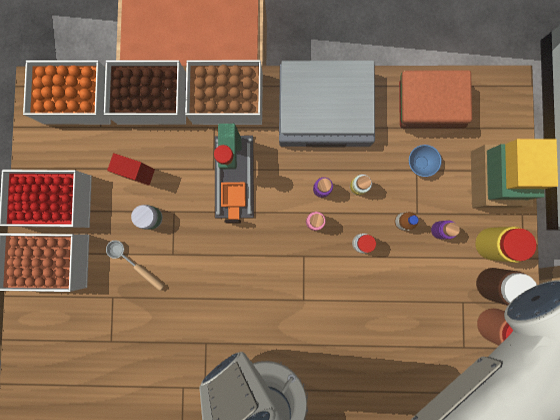

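View pics/side0.png

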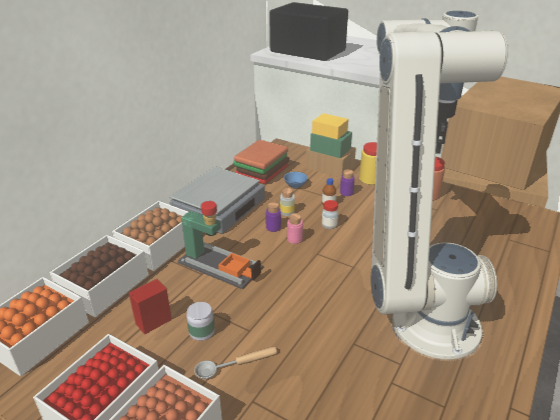

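The top view shows the yellow-banded jar at about (362,184), with purple and pink lookalikes at (323,187) and (316,221). The press knob is at (223,154), the cup at (233,195) and the tab at (233,213), so its front faces the robot. The side view confirms the yellow band at (288,203).

```bash
cat > h.py <<'E'
from station import bot
import cv2,numpy as np
def cloud(d,P):
    v,u=np.mgrid[0:d.shape[0],0:d.shape[1]]
    c=np.stack([(u-P['cx'])/P['fx']*d,-(v-P['cy'])/P['fy']*d,-d,],-1)
    V=P['view']; return (c-V[:3,3])@V[:3,:3]
def proj(p,P):
    c=P['view'][:3,:3]@np.array(p,float)+P['view'][:3,3]
    return P['cx']+P['fx']*c[0]/-c[2],P['cy']-P['fy']*c[1]/-c[2]
E
python3 - <<'E'
from h import *
im=cv2.imread('pics/top0.png');d=np.load('top0.npy');P=bot.camera_params('top');W=cloud(d,P)
hsv=cv2.cvtColor(im,cv2.COLOR_BGR2HSV)
def reg(u0,u1,v0,v1,m,z0,z1,name):
    M=np.zeros(d.shape,bool);M[v0:v1,u0:u1]=1
    M&=(W[...,2]>z0)&(W[...,2]<z1)&m
    p=W[M]
    if len(p)<3:print(name,len(p));return
    (c,s,a)=cv2.minAreaRect(p[:,:2].astype(np.float32))
    print(name,len(p),p.mean(0).round(1),'min',p.min(0).round(1),'max',p.max(0).round(1),'rect',np.round(c,1),np.round(s,1),round(a,1))
T=np.ones(d.shape,bool)
red=((hsv[...,0]<6)|(hsv[...,0]>172))&(hsv[...,1]>150)
org=(hsv[...,0]>=6)&(hsv[...,0]<16)&(hsv[...,1]>150)
reg(205,245,140,170,red,195,225,'knob')
reg(205,245,115,160,T,140,160,'head')
reg(210,260,175,212,org,28,40,'cuprim')
reg(210,260,175,212,org,10,22,'cupfloor')
reg(210,260,200,225,T,50,70,'post')
reg(205,262,120,225,T,16,25,'rails')
reg(205,262,120,225,T,6,13,'base')
reg(345,380,165,200,T,80,100,'cork')
reg(345,380,165,200,T,60,79,'jar rim')
for n,u,v,z in(('purp',323,187,80),('pink',316,221,80),('lidded',365,243,75),('bottle',406,221,90),('dish',425,161,25),('purp2',445,230,80)):
    reg(u-17,u+17,v-17,v+17,T,z,130,n)
E
```

```text
knob 271 [643.1  96.6 209.2] min [622.   75.8 195.6] max [664.9 118.  214.5] rect [643.4  97.2] [41.  40.7] 29.1
head 445 [699.5  96.  150.3] min [642.6  76.2 143.7] max [732.4 120.3 155.5] rect [687.5  98.3] [90.5 43.3] 1.4
cuprim 175 [567.2  96.3  35. ] min [534.8  63.5  30.6] max [599.5 129.1  39.4] rect [567.2  96.2] [64.9 64.8] 0.9
cupfloor 440 [564.3  96.5  18.1] min [522.1  62.7  10.2] max [605.2 132.5  22. ] rect [565.5  95. ] [88.8 62.3] 8.6
post 47 [493.1  92.6  60.1] min [489.9  74.2  51.8] max [498.4 112.2  65. ] rect [494.   93.2] [ 8.4 37.9] 0.9
rails 867 [585.   92.1  20.2] min [499.7  20.6  16. ] max [779.6 176.3  25. ] rect [638.3  93.1] [276.8 155.8] 2.2
base 1144 [619.6  87.8  10.3] min [486.9  18.9   6. ] max [775. 179.  13.] rect [630.6  98.4] [291.  154.8] 1.6
cork 153 [ 595.  -252.9   90. ] min [ 578.2 -269.9   81.6] max [ 612.2 -236.1   95.2] rect [ 595.2 -253. ] [33.8 34. ] 89.8
jar rim 118 [ 591.1 -247.2   69.5] min [ 572.6 -277.4   60.2] max [ 618.7 -230.    78.1] rect [ 595.  -253.1] [47.5 45.9] 84.4
purp 144 [ 587.5 -150.5   90.7] min [ 570.4 -166.4   80.7] max [ 603.7 -134.6   95. ] rect [ 587.  -150.4] [33.4 31.8] 1.0
pink 151 [ 494.9 -130.9   90.8] min [ 477.9 -148.4   83.3] max [ 511.7 -114.3   95.4] rect [ 494.8 -131.2] [32.9 33.5] 45.5
lidded 265 [ 436.6 -260.2   85.8] min [ 414.5 -283.4   75.6] max [ 458.6 -237.7   92.1] rect [ 436.5 -260.6] [44.1 45.7] 0.6
bottle 72 [ 497.7 -375.7  100.8] min [ 487.5 -387.    91.1] max [ 508.3 -365.7  105.5] rect [ 497.9 -376.3] [20.9 21.2] 1.1
dish 271 [ 668.5 -437.5   33.1] min [ 620.6 -472.2   25.1] max [ 707.9 -386.9   42.7] rect [ 664.3 -429.5] [85.4 87.2] 89.6
purp2 173 [ 474.8 -477.7   90.2] min [ 458.  -498.5   80.1] max [ 491.7 -461.5   96.1] rect [ 475.2 -477.9] [34.5 34.6] 44.4
```

```bash
cat >> h.py <<'E'
T=np.radians(20)
def att(yaw=90,t=20): return [180-t,0,yaw]
def tcp(x,y,z,yaw=90): # TCP for grasp point at x,y,z with 20 deg tilt
    a=np.radians(yaw-90); k=7*np.sin(T)
    return [x+k*np.cos(a),y+k*np.sin(a),z-5*np.cos(T)]
def wcloud(d,P):
    v,u=np.mgrid[0:d.shape[0],0:d.shape[1]]
    x=u-P['cx'];y=v-P['cy'];r=np.hypot(x,y)+1e-9;th=r/P['fx']
    k=np.where(th<1.4,np.tan(np.minimum(th,1.4)),0)*d/r
    c=np.stack([x*k,-y*k,-d],-1);V=P['view'];return (c-V[:3,3])@V[:3,:3]
E
python3 - <<'E'
from h import *
for p,a in((tcp(595,-253,180),att()),(tcp(595,-253,47),att()),(tcp(567.2,96.2,64,91),att(91)),([643,97,222],att(90,0)),([560,96,50],att(91))):
    print(np.round(bot.ik(p,a),1) if bot.ik(p,a) is not None else None)
bot.move_to(tcp(595,-253,180),att())
P=bot.camera_params('wrist');im,d=bot.get_image('wrist');cv2.imwrite('pics/w1.png',im)
W=wcloud(d,P);np.save('w1.npy',W)
print(bot.get_time_s(),bot.get_position(),bot.get_eef_rot())
m=(abs(W[...,0]-595)<40)&(abs(W[...,1]+253)<40)&(W[...,2]>80)&(W[...,2]<98)
p=W[m];print(len(p),p.mean(0),cv2.minAreaRect(p[:,:2].astype(np.float32)))
E
```

```text
[-11.5  14.7  -2.2  -4.9 -53.6 -76.3]
[-11.6  21.7 -12.9  -6.7 -36.  -73.7]
[  30.5   12.4  -33.7   21.1  -28.  -136.8]
[  22.3   26.4   23.1    0.   -86.7 -112.3]
[  30.9   12.1  -36.3   23.   -25.8 -139.3]
1.875 [ 597.05426959 -253.7945962   175.44082872] [1.60000102e+02 1.60221906e-02 8.99492058e+01]
1782 [ 595.12744604 -255.70293619   88.0919126 ] ((597.2320556640625, -255.66976928710938), (35.45135498046875, 34.896705627441406), 35.036399841308594)
```

View pics/w1.png

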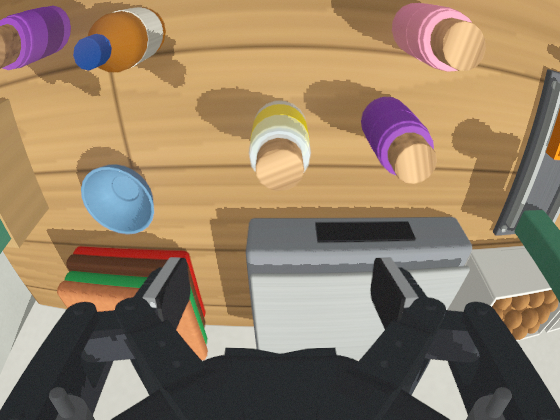

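The wrist view shows the yellow-banded jar at about (280,150), centred between the open jaws. The purple one is clear at (400,140). The wrist and top-camera positions agree to within 3 mm, so I'll pick the jar now.

```bash
python3 - <<'E'
from h import *
P=bot.camera_params('wrist');V=P['view'];print('cam',-V[:3,:3].T@V[:3,3])
print(bot.movel(tcp(596.5,-254.5,48),v=120,f_stop=10))
bot.gripper_to(40,30); print('w',bot.get_grip_width(),bot.get_contact_force())
bot.movel(tcp(596.5,-254.5,190),v=120)
print('w',bot.get_grip_width(),bot.get_contact_force())
bot.movel(tcp(567.2,96.2,190,91),att(91),v=150)
P=bot.camera_params('wrist');im,d=bot.get_image('wrist');cv2.imwrite('pics/w2.png',im)
np.save('w2.npy',wcloud(d,P))
print(bot.get_time_s(),bot.get_position(),bot.get_grip_width())
E
```

```text
cam [ 477.53780173 -254.80720916  290.9554909 ]
False
w 48.72925850785205 [-2.64805327  1.54333366  5.03147742]
w 48.93579482390576 [-0.12115254  0.21393381 -2.13613142]
7.4417 [569.63547124  95.83657383 185.30772425] 48.87205197131262
```

View pics/w2.png

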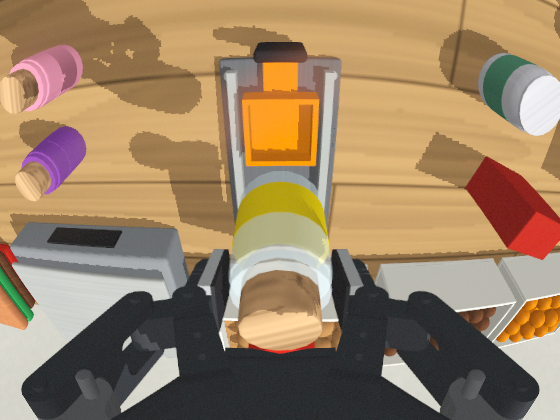

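The wrist view shows the jar gripped upright with the band at (280,210), and the orange cup fully visible, centred near (281,129). I'll measure the offset between jar and cup.

```bash
python3 - <<'E'
from h import *
W=np.load('w2.npy');im=cv2.imread('pics/w2.png');hsv=cv2.cvtColor(im,cv2.COLOR_BGR2HSV)
def f(m,n):
    p=W[m];c,s,a=cv2.minAreaRect(p[:,:2].astype(np.float32));print(n,len(p),p.mean(0).round(1),np.round(c,1),np.round(s,1),round(a,1),p[:,2].min(),p[:,2].max())
v,u=np.mgrid[0:420,0:560]
o=(hsv[...,0]>4)&(hsv[...,0]<20)&(hsv[...,1]>150)&(abs(u-281)<50)
f(o&(v>80)&(v<175)&(W[...,2]>30)&(W[...,2]<40),'rim')
f(o&(v>80)&(v<175)&(W[...,2]>12)&(W[...,2]<22),'floor')
b=(abs(u-281)<30)&(v>38)&(v<62)&(W[...,2]>52)&(W[...,2]<66);f(b,'post')
c=(abs(u-281)<45)&(v>260)&(v<350)&(W[...,2]>205)&(W[...,2]<245)&(abs(W[...,0]-567)<60)
f(c,'cork')
zz=W[...,2][c];print(np.histogram(zz,8))
y=(hsv[...,0]>22)&(hsv[...,0]<33)&(hsv[...,1]>150)&(abs(u-281)<60)&(v>170)&(v<260);f(y,'band')
# circle fit band in xy
p=W[y];A=np.c_[2*p[:,:2],np.ones(len(p))];s=np.linalg.lstsq(A,(p[:,:2]**2).sum(1),rcond=None)[0];print('band axis',s[:2],np.sqrt(s[2]+s[0]**2+s[1]**2))
E
```

```text
rim 1602 [568.1  94.5  33.1] [569.9  94.7] [66.7 66.5] 1.2 30.001048389853434 35.5829618398116
floor 3678 [566.4  94.7  16.8] [561.7  94.7] [74.3 66. ] 1.7 12.043255396630164 21.97534454668579
post 690 [494.2  93.3  58.5] [494.4  92.8] [ 9.4 39.3] 1.0 52.06693600471643 61.41350281358032
cork 7254 [558.8  94.5 222. ] [586.2  94.9] [41.7 81.7] 89.2 205.02226445873328 231.05999720975686
(array([ 144, 1500,  455,  475,  503,  512,  541, 3124]), array([205.02226446, 208.27698105, 211.53169765, 214.78641424,
       218.04113083, 221.29584743, 224.55056402, 227.80528062,
       231.05999721]))
band 2518 [547.3  94.3 169.2] [598.9 120.9] [113.9 280.7] 78.7 -1.1330915071469796 300.7862073603627
band axis [568.37367167  93.99402532] 27.168740298520014
```

```bash
python3 - <<'E'
from h import *
W=np.load('w2.npy')
v,u=np.mgrid[0:420,0:560]
m=(abs(u-281)<50)&(v>270)&(v<352)&(W[...,2]>226.5)&(W[...,2]<240)&(abs(W[...,0]-567)<30)
p=W[m];c,s,a=cv2.minAreaRect(p[:,:2].astype(np.float32));print(len(p),c,s,p.mean(0))
# plane tilt
A=np.c_[p[:,:2],np.ones(len(p))];print(np.linalg.lstsq(A,p[:,2],rcond=None)[0])
print(bot.get_position(),bot.get_eef_rot())
E
```

```text
3335 (567.9028930664062, 94.306396484375) (34.96223449707031, 36.1361083984375) [564.29425134  94.34424766 229.60214195]
[3.79393851e-02 3.37586610e-03 2.07874672e+02]
[569.63547124  95.83657383 185.30772425] [ 1.60000908e+02 -8.57931905e-04  9.09624555e+01]
```

```bash
python3 - <<'E'
from h import *
x,y=568.9,96.6
p=lambda z:tcp(x,y,z,91)
bot.movel(p(95),v=120)
s=bot.movel(p(61),v=40,f_stop=5); print('stop',s,bot.get_position(),bot.get_contact_force())
if not s or bot.get_position()[2]<62.5:
    if not s: print(bot.movel(p(58),v=15,f_stop=4),bot.get_position(),bot.get_contact_force())
    bot.gripper_to(66); bot.sleep(.3)
    P=bot.camera_params('wrist');im,d=bot.get_image('wrist');cv2.imwrite('pics/w3.png',im);np.save('w3.npy',wcloud(d,P))
    print(bot.get_grip_width(),bot.get_contact_force())
im,d=bot.get_image('side');cv2.imwrite('pics/s3.png',cv2.resize(im[170:310,150:330],None,fx=4,fy=4))
print(bot.get_time_s())
E
```

```text
stop True [571.76870107  96.59470953  61.01739108] [ 1.78245886 -1.18206923  2.57347858]
66.05255276702472 [ 0.03298007 -0.02532601  0.26849591]
9.8
```

View pics/s3.png

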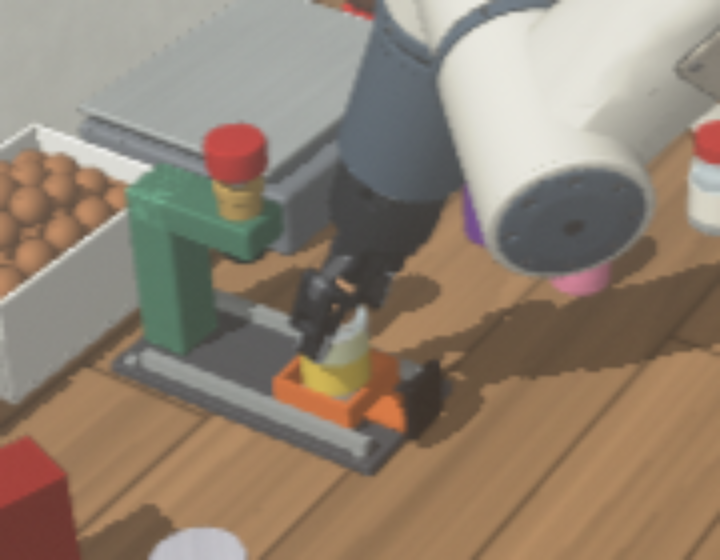

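The side view shows the jar standing upright in the orange cup at about (335,360) in the crop, with the fingers open. Next I'll retreat, check the seating, and line up behind the tab.

```bash
python3 - <<'E'
from h import *
bot.sleep(.2)
p=np.array(bot.get_position())
bot.movel(p+[-35,-.6,100],v=150)
bot.gripper_to(0)
bot.movel([445,92.8,170],att(91),v=200)
P=bot.camera_params('wrist');im,d=bot.get_image('wrist');cv2.imwrite('pics/w4.png',im);np.save('w4.npy',wcloud(d,P))
tm,d=bot.get_image('top');W=cloud(d,bot.camera_params('top'));hsv=cv2.cvtColor(tm,cv2.COLOR_BGR2HSV)
cv2.imwrite('pics/t4.png',cv2.resize(tm[110:240,190:280],None,fx=5,fy=5)[:600])
m=(abs(W[...,0]-567)<40)&(abs(W[...,1]-96)<40)&(W[...,2]>98)&(W[...,2]<116)
q=W[m]; print('cork',len(q),q.mean(0), cv2.minAreaRect(q[:,:2].astype(np.float32)) if len(q)>3 else 0)
m=(abs(W[...,0]-567)<45)&(abs(W[...,1]-96)<45)&(W[...,2]>30)&(W[...,2]<39)&(hsv[...,1]>150)&(hsv[...,0]<18)
q=W[m]; print('rim',len(q), cv2.minAreaRect(q[:,:2].astype(np.float32)) if len(q)>3 else 0)
print(bot.get_time_s(),bot.get_position(),bot.get_contact_force(),bot.get_grip_width())
E
```

```text
cork 151 [567.89308085  96.39076147 106.96331151] ((567.2361450195312, 96.78530883789062), (33.58531188964844, 34.16592788696289), 0.5779617428779602)
rim 145 ((569.8494873046875, 96.18630981445312), (64.38636779785156, 64.4684829711914), 0.7551860213279724)
12.1917 [445.5137343   92.99305947 170.06529785] [0.17559033 0.04231834 0.01973236] -0.0014737813398144177
```

View pics/t4.png

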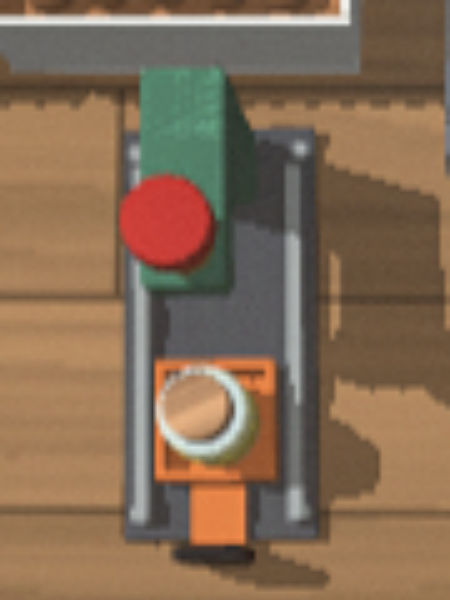

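From above, the jar stands in the cup (cork at about (195,405) in the crop) roughly 2.5 mm off centre. The cork top is at 107 mm, so the jar is seated. Now I'll push the carrier.

```bash
python3 - <<'E'
from h import *
bot.movel([445,92.8,48],att(91),v=120)
s=bot.movel([590,95.4,48],att(91),v=40,f_stop=12)
print(s,bot.get_position(),bot.get_contact_force())
bot.sleep(.3);print(bot.get_contact_force())
p=np.array(bot.get_position())
bot.movel(p+[-30,-.5,0],v=80)
bot.movel(p+[-70,-1,130],v=200)
tm,d=bot.get_image('top');np.save('t5.npy',d);cv2.imwrite('pics/t5.png',tm)
W=cloud(d,bot.camera_params('top'));hsv=cv2.cvtColor(tm,cv2.COLOR_BGR2HSV)
def f(m,n):
    q=W[m];print(n,len(q),q.mean(0).round(1),cv2.minAreaRect(q[:,:2].astype(np.float32)) if len(q)>3 else 0)
v,u=np.mgrid[0:420,0:560]
near=(abs(W[...,1]-96)<45)
f(near&(abs(W[...,0]-565)<25)&(W[...,2]>52)&(W[...,2]<66),'post')
f(near&(abs(W[...,0]-643)<40)&(W[...,2]>195)&(W[...,2]<225),'knob')
f(near&(abs(W[...,0]-630)<50)&(W[...,2]>30)&(W[...,2]<39)&(hsv[...,1]>150)&(hsv[...,0]<18),'rim')
sm,_=bot.get_image('side');cv2.imwrite('pics/s5.png',cv2.resize(sm[180:300,150:300],None,fx=4,fy=4))
print(bot.get_time_s(),bot.get_position())
E
```

```text
True [560.06431539  94.84196306  47.60662549] [-9.10534999  2.98510927  8.83140843]
[-7.6393948   2.07728989  6.35447418]
post 50 [567.8  96.5  59.7] ((567.8436279296875, 96.85990142822266), (9.154131889343262, 38.395240783691406), 6.761010646820068)
knob 288 [642.4  96.8 209.1] ((643.2235717773438, 97.4253921508789), (41.84346008300781, 43.0101203918457), 24.100515365600586)
rim 118 [632.6  88.4  34.5] ((643.6851806640625, 97.5446548461914), (66.40906524658203, 65.25504302978516), 1.8270971775054932)
17.6417 [489.44434099  93.38379208 175.95151313]
```

View pics/s5.png

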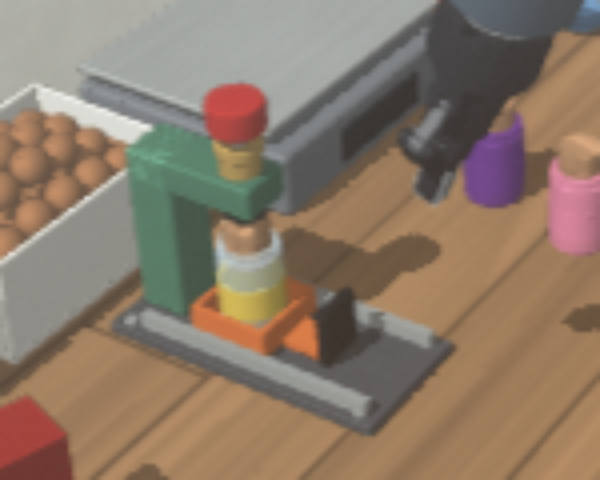

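The side view shows the carrier home, with the jar and cork centred under the pad near (245,235) in the crop. The rim centre, at x=643.7, is under the knob at x=643.2. Now I'll press with force feedback.

```bash
python3 - <<'E'
from h import *
x,y=643.3,97.2;A=[180,0,91]
bot.movel([500,94,260],v=200)
bot.move_to([x,y,245],A)
bot.movel([x,y,228],v=60); bot.sleep(.3)
f0=np.mean([bot.get_contact_force() for _ in range(5)],0); print('tare',f0,bot.get_position(),bot.get_time_s())
F=lambda:(bot.get_contact_force()-f0)[2]
s=bot.movel([x,y,196],v=8,f_stop=10.5)
z=bot.get_position()[2];print(s,z,F(),bot.get_time_s())
if s:
    t_hold=0;zc=z;t0=bot.get_time_s()
    for i in range(60):
        f=F()
        if 12.5<=f<=14.8:
            t=bot.get_time_s()
            if not t_hold:t_hold=t;print('hold',t,f,bot.get_position()[2])
            if t-t_hold>1.5:break
            bot.sleep(.1);continue
        if f>18: zc+=.3
        elif f>14.8: zc+=.05
        else: zc-=.15 if f<11 else .06
        bot.movel([x,y,zc],v=10)
        print(round(zc,2),round(bot.get_position()[2],2),round(F(),1))
        if bot.get_time_s()-t0>15:break
    print('end',F(),bot.get_position()[2],bot.get_time_s())
E
```

```text
tare [ 0.1341886 -0.5500431 -0.0349903] [643.40123574  97.21882296 228.27775123] 19.7083
False 196.0578429449514 2.667361899596374 23.8583
```

```bash
python3 - <<'E'
from h import *
print(bot.get_contact_force(),bot.get_position(),bot.get_eef_rot(),bot.get_grip_width(),bot.get_torque())
sm,_=bot.get_image('side');cv2.imwrite('pics/s6.png',cv2.resize(sm[140:290,150:330],None,fx=4,fy=4))
E
```

```text
[-0.64067525 -0.40524931  2.6323716 ] [643.3562195   97.19315444 196.05784294] [ 1.79990108e+02 -1.19921209e-03  9.09999595e+01] -0.040313406027658566 [ 0.11415478  0.28018727 -0.01859737]
```

View pics/s6.png

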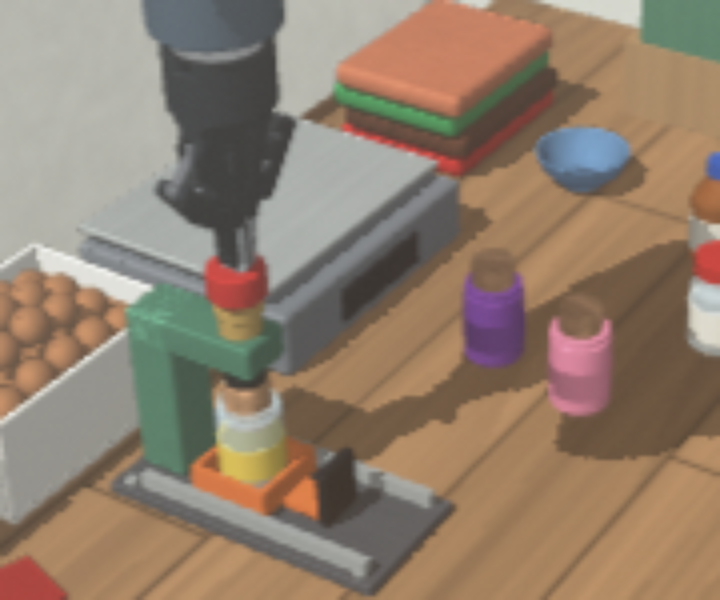

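The side view shows the closed fingertips on the red knob at about (235,270), with the plunger only slightly down and the pad near the cork. The reading of 2.7 N matches the start of the spring. The tips reach less far than I assumed, so I'll keep going down with the force guard.

```bash
cat > press.py <<'E'
from h import *
x,y=643.3,97.2
f0=-0.035
F=lambda:bot.get_contact_force()[2]-f0
zc=bot.get_position()[2];t0=bot.get_time_s();L=[]
while zc>170 and F()<10 and bot.get_time_s()-t0<20:
    zc-=1
    s=bot.movel([x,y,zc],v=8,f_stop=4.5)
    L.append((round(bot.get_position()[2],2),round(F(),1)))
    if s: zc=bot.get_position()[2]
    if len(L)>1 and L[-1][1]-L[-2][1]>3 and F()>8: break
print(L,bot.get_time_s())
th=0
if F()>8:
    for i in range(60):
        f=F();t=bot.get_time_s()
        if 12.5<=f<=14.8:
            if not th: th=t;print('hold',t,f,bot.get_position()[2])
            if t-th>1.5: break
            bot.sleep(.1);continue
        zc+= .3 if f>18 else .06 if f>14.8 else -.15 if f<11 else -.06
        bot.movel([x,y,zc],v=10)
        print(round(zc,2),round(bot.get_position()[2],2),round(F(),1),end='; ')
        if t-t0>25: break
print('end',F(),bot.get_position(),bot.get_time_s())
E
python3 press.py
```

```text
[(np.float64(195.44), np.float64(5.8)), (np.float64(194.47), np.float64(5.0)), (np.float64(193.51), np.float64(4.5)), (np.float64(192.54), np.float64(5.3)), (np.float64(191.57), np.float64(6.1)), (np.float64(190.59), np.float64(4.6)), (np.float64(189.75), np.float64(6.4)), (np.float64(189.88), np.float64(5.0)), (np.float64(189.87), np.float64(3.7)), (np.float64(189.85), np.float64(4.0)), (np.float64(189.86), np.float64(3.9)), (np.float64(189.9), np.float64(3.7)), (np.float64(189.88), np.float64(3.1)), (np.float64(189.9), np.float64(3.0)), (np.float64(189.9), np.float64(3.4)), (np.float64(189.89), np.float64(4.4)), (np.float64(189.9), np.float64(3.6)), (np.float64(189.9), np.float64(4.0)), (np.float64(189.92), np.float64(4.0)), (np.float64(189.91), np.float64(2.6)), (np.float64(189.93), np.float64(4.1)), (np.float64(189.94), np.float64(3.3)), (np.float64(189.9), np.float64(3.7)), (np.float64(189.93), np.float64(3.7)), (np.float64(189.97), np.float64(4.3)), (np.float64(189.96), np.float64(2.9)), (np.float64(189.95), np.float64(3.7)), (np.float64(189.97), np.float64(3.3)), (np.float64(1
[... 1652 characters left out ...]
3.3)), (np.float64(190.31), np.float64(5.9)), (np.float64(190.44), np.float64(2.7)), (np.float64(190.35), np.float64(5.9)), (np.float64(190.44), np.float64(4.3)), (np.float64(190.37), np.float64(5.8)), (np.float64(190.49), np.float64(3.7)), (np.float64(190.4), np.float64(6.1)), (np.float64(190.5), np.float64(2.9)), (np.float64(190.43), np.float64(6.8)), (np.float64(190.54), np.float64(3.3)), (np.float64(190.46), np.float64(5.4)), (np.float64(190.58), np.float64(3.5)), (np.float64(190.5), np.float64(5.5)), (np.float64(190.59), np.float64(2.9)), (np.float64(190.53), np.float64(5.9)), (np.float64(190.62), np.float64(4.9))] 44.0
end 4.898629090084886 [644.28636315  97.2906157  190.62254457] 44.0
```

```bash
python3 - <<'E'
from h import *
print(bot.get_contact_force(),bot.get_torque(),bot.get_position(),bot.get_eef_rot(),bot.get_grip_width(),bot.get_joint_pos())
sm,_=bot.get_image('side');a=sm[185:290,180:240];b=cv2.imread('pics/side0.png')[185:290,180:240]
cv2.imwrite('pics/s7.png',cv2.resize(np.hstack([b,a]),None,fx=5.5,fy=5.5,interpolation=cv2.INTER_CUBIC))
E
```

```text
[-0.85432695 -0.84011269  4.86362909] [0.10007165 0.51605093 0.01907897] [644.28636315  97.2906157  190.62254457] [173.25482535   0.3185284   92.12499492] -0.019368510429008473 [  23.91144038   21.96669649   10.28137114    2.93326597  -72.18593757
 -112.51569648]
```

View pics/s7.png

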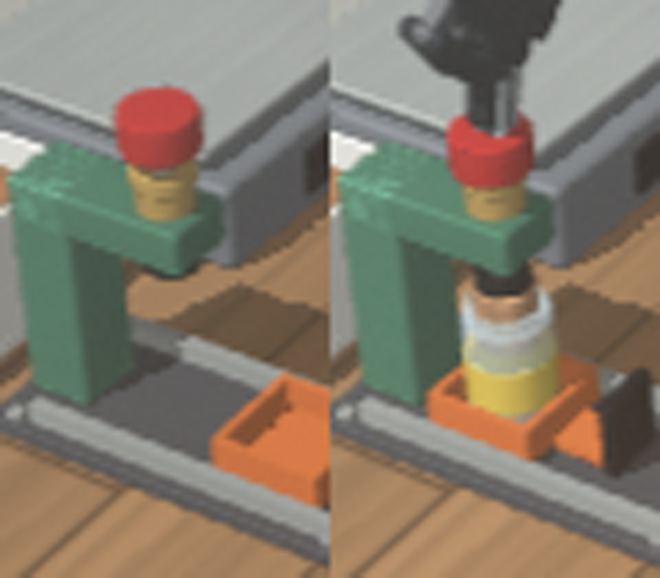

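The left half is before and the right half is now: the knob is about 10 mm down (underside at row 168, now 185) and the pad is on the cork. The repeated interrupted lines let the tool tilt by 7°, so I'll lift, straighten it with an explicit attitude, and press again to the stop at around z = 190.

```bash
cat > press2.py <<'E'
from h import *
x,y=643.3,97.2;A=[180,0,91]
F=lambda:np.mean([bot.get_contact_force()[2] for _ in range(3)])+.035
bot.movel([x,y,207],A,v=60)
print('free',F(),bot.get_eef_rot(),bot.get_time_s())
s=bot.movel([x,y,191.8],A,v=25,f_stop=11)
print(s,bot.get_position()[2],F(),bot.get_time_s())
zc=bot.get_position()[2];t0=bot.get_time_s();th=0;L=[]
while bot.get_time_s()-t0<11:
    f=F();t=bot.get_time_s()
    L.append((round(zc,2),round(bot.get_position()[2],2),round(f,1),round(t-t0,2)))
    if f>19: zc+=.5
    elif 12.3<=f<=15:
        th=th or t
        if t-th>1.3: break
        bot.sleep(.1);continue
    elif f>15: zc+=.06
    else: zc-=.3 if f<8 else .12 if f<10.5 else .06
    bot.movel([x,y,zc],A,v=15)
for l in L: print(*l,end=' | ')
print('\nend',th,F(),bot.get_position(),bot.get_eef_rot(),bot.get_time_s())
E
python3 press2.py
```

```text
free 0.16344962518766917 [-1.79947640e+02  9.04240977e-04  9.09779416e+01] 44.475
False 191.93424598554708 2.7631970741843133 45.2333
191.93 191.93 2.8 0.0 | 191.63 191.67 3.1 0.25 | 191.33 191.34 3.1 0.5 | 191.03 191.0 3.2 0.75 | 190.73 190.74 2.7 1.0 | 190.43 190.43 3.6 1.25 | 190.13 190.13 3.4 1.5 | 189.83 189.84 3.6 1.75 | 189.53 189.77 4.3 2.0 | 189.23 189.75 6.5 2.25 | 188.93 189.75 7.9 2.5 | 188.63 189.74 8.0 2.75 | 188.33 189.74 9.8 3.0 | 188.21 189.73 9.2 3.25 | 188.09 189.75 9.9 3.5 | 187.97 189.72 10.6 3.75 | 187.91 189.72 10.5 4.0 | 187.79 189.72 11.1 4.25 | 187.73 189.76 11.6 4.5 | 187.67 189.71 11.3 4.75 | 187.61 189.7 12.8 5.0 | 187.61 189.74 11.1 5.1 | 187.55 189.72 12.3 5.35 | 187.49 189.71 12.3 5.6 | 187.43 189.74 12.3 5.85 | 187.43 189.73 11.3 5.95 | 187.37 189.7 13.6 6.2 | 187.37 189.71 12.0 6.3 | 187.31 189.69 13.3 6.55 | 
end 50.2333 13.318127148419256 [643.38111883  97.16490892 189.69315302] [ 1.79865937e+02 -7.11191314e-03  9.10248103e+01] 51.7833
```

The stop shows clearly at z = 189.75: the command goes deeper while the position stays put. I held about 13 N there for well over a second. Now I'll release and check.

```bash
python3 - <<'E'
from h import *
A=[180,0,91]
bot.sleep(.5);print(bot.get_contact_force()[2])
bot.movel([643.3,97.2,205],A,v=25)
bot.movel([643.3,97.2,260],A,v=120)
bot.movel([500,0,280],A,v=200)
bot.sleep(.5)
tm,d=bot.get_image('top');W=cloud(d,bot.camera_params('top'));hsv=cv2.cvtColor(tm,cv2.COLOR_BGR2HSV)
near=(abs(W[...,1]-96)<45)
def f(m,n):
    q=W[m];print(n,len(q),q.mean(0).round(1),cv2.minAreaRect(q[:,:2].astype(np.float32)) if len(q)>3 else 0)
f(near&(abs(W[...,0]-565)<25)&(W[...,2]>52)&(W[...,2]<66),'post')
f(near&(abs(W[...,0]-643)<18)&(abs(W[...,1]-97)<18)&(W[...,2]>185)&(W[...,2]<225),'knob')
f(near&(abs(W[...,0]-630)<50)&(W[...,2]>30)&(W[...,2]<39)&(hsv[...,1]>150)&(hsv[...,0]<18),'rim')
sm,_=bot.get_image('side');cv2.imwrite('pics/s8.png',cv2.resize(sm[180:300,150:300],None,fx=4,fy=4))
print(bot.get_time_s())
E
```

```text
12.983516877291668
post 0 [nan nan nan] 0
knob 56 [655.2 102.  209.4] ((657.4459228515625, 100.75354766845703), (13.29666519165039, 32.559791564941406), 24.27564811706543)
rim 0 [nan nan nan] 0
55.375<stdin>:11: RuntimeWarning: Mean of empty slice.
  ret = um.true_divide(
```

View pics/s8.png

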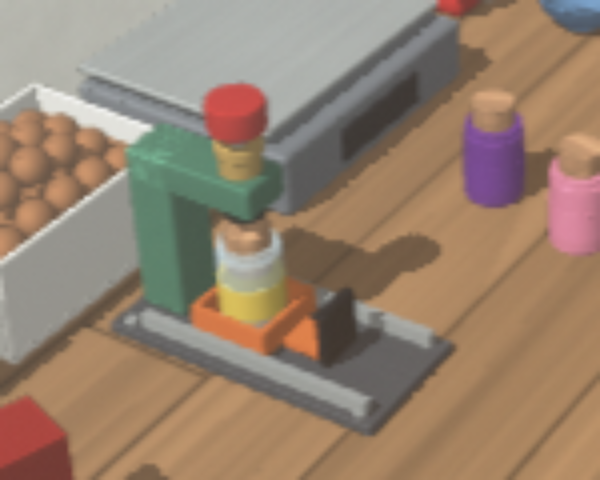

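The side view shows the knob back up, the cork visibly lower, and the carrier and tab where they were at home (tab at (335,325)). Handing in.

```bash
python3 -c "
from station import bot
bot.close_job()"
```

```text
the job is handed in; nothing more can be done
```

The yellow-banded jar is corked in the press and I've handed the job in; the robot gave no verdict. The job took about 55 s on the robot's clock.

1. **Placing:** I stood the jar in the carrier's cup, about 2.5 mm off centre, with the cork top at 107 mm, so it was seated.
2. **Sliding home:** I pushed the carrier until it stopped hard. The camera then put the cup within 1 mm of the plunger axis.
3. **Pressing:** I pressed the knob onto its stop, which was clearly felt at a tool height of 189.7 mm. I held it there at about 11 to 13.6 N for around 2 s, then let it come up.

**Last checks:**
- **Plunger and cork:** the knob top reads 209.4 mm, so the plunger is fully up. In the side picture the cork is visibly lower and the jar is upright.
- **Carrier:** the arm blocked the top camera's last view of it. Its home position is only confirmed by the side picture, where it looks the same as after the push.
- **Cork depth:** I did not measure it directly. I estimate about 5 to 6 mm, from the plunger going down about 11 mm, so it may be only a little over the 4 mm needed.

**What went wrong:**
- **Fingertip reach:** the fingertips touched the knob about 20 mm lower than the stated tip offset implied. The first press therefore stopped short.
- **Press loop:** the second try kept stopping early, cost about 20 s and tilted the tool by 7°. It reached the stop only lightly, at under 7 N. I straightened the tool and pressed again properly.

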